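# Latch the test box and start the board test

## Robot

A 6-joint arm with a two-finger parallel gripper is mounted at the origin on the work surface. World frame = base frame: x ahead of the robot, y to its left, z up, the work surface at z = 0. Lengths are in m, angles in rad, forces in N, time in s.
With the tool pointing down it reaches from about 0.35 to 0.725 m from the base axis. Payload 6 kg.
Tool frame: the origin (TCP) lies between the finger pads; the fingertips stand 22 mm ahead of it and the grasp point (between the pads) lies 3 mm ahead of it; z points along the fingers, y is the line along which they close (so a half turn about z gives the same grasp; the last joint's range is limited). The gripper opens to 85 mm and grips with 20 to 120 N. Pads are 22 mm wide; open, the fingers measure 114 mm over their backs; the gripper's body (76 mm by 85 mm) begins 54 mm behind the grasp point. The pads swing forward as they close: fully open they stand 13 mm farther back than shut.
Start: joints at [0.334, 0.04, 0.085, 0, -1.615, -0.334], TCP at [0.6, 0, 0.253] pointing down, gripper open.
Joint ranges: [-2.56, 2.56], [-1.29, 2.01], [-1.08, 1.49], [-3.29, 1.98], [-2.81, -0.18], [-2.99, 2.99]. Speed limits (rad/s): [2.57, 2.57, 3.01, 3.14, 3.14, 3.14].

## Interface

Orientations are given as a unit quaternion [x, y, z, w].
In Python, from station import r, viewer, order, finder gives the robot as it stands.
- The arm moves only by the tool drive_tool, never from a script. Its argument "commands" is text: rows parted by semicolons, each of 7 numbers parted by spaces: the shift along the tool's x, y, z in mm, then the turn, a rotation vector about the tool's x, y, z in degrees, then the finger opening in mm, from 0 to 85.4. A call has 1 to 20 rows; each row is the pose to reach, as a shift and turn from the pose commanded when the call began, along the tool's axes at that moment; what a row does not reach only later rows make up. A row lasts 1/12 s, in which the tool goes at most 41.7 mm and 7.16 degrees, less where a joint would pass 70% of its speed; a pose out of reach is approached as far as the arm can. A call with a gripper value outside its range is refused whole. The fingers move at their own pace and stop on an object; "force" is the grip in N (left out, the last holds). Time passes only in rows, so rows that repeat a pose let the fingers close. It gives the time, the measured TCP pose, the force, the opening and the grip force at its end, in the units of the state.
- r.get_obs(): the state, without advancing time (a new reading comes with each control period).
- viewer.snapshot(name): name is "scene" or "side" or "wrist"; returns the picture (384x512x3 uint8, red, green, blue); there is no depth.
- viewer.camera_model(name): a dict with "fx", "fy", "cx", "cy" (pixels), "k1" (the pictures are not rectified: a ray, as slopes to the right and down, at radius r is drawn at 1 + k1 r^2 times it, then the intrinsics apply), "rvec" (rotation vector, rad) and "tvec" (3), from world to camera coordinates, as OpenCV has them; the wrist camera has in their place "hand_eye" (4x4, takes a point from camera to tool coordinates, whose origin is the TCP and whose axes are the flange's). Camera axes: x right, y down, z forward; pixel columns grow to the right and rows downward; lengths in m; the calibration is good to about 2 mm. A picture is of the moment at which its call begins: read the wrist's pose just before it. camera_model takes no time and is no camera call.
- order.hand_in(): hands the job in; it is judged then, once.
Trained networks look in the newest picture that a camera, given by its name, has taken for a name from the list of things; names that differ only in an ending like _2 or _b are one class to them, and where a whole thing is asked for, a point or a joint stands for the part that bears it (a point fixed in the world has none). Each returns a list of dicts, best first, with "conf" (0 to 1); they miss things now and then, are a little off and sometimes report something else, mostly with a low value. They report only what shows in the picture. A call takes as long as a camera call.
- finder.look_for(name, camera): "extent" ([left, top, right, bottom] in pixels, round what is visible of it).
- finder.masks_of(name, camera): "region" (384x512 bool, what is visible of it) and "extent" ([left, top, right, bottom] in pixels, round what is visible of it).
- finder.place_of(name, camera): "location" ([row, column] in pixels: a listed point, or the origin of a listed thing).
The state is a dict: "time_s": time; "joint_pos": joint angles; "qd": joint speeds; "joint_efforts": joint torques, N m; "position": TCP position; "tcp_rot": TCP orientation; "force": force on the tool from outside, world axes, zero at the start; "ft_torque": the same for the moment, N m; "gripper_width": opening from 0.0 (shut) to 1.0 (fully open); "finger_force": force on a finger pad.
Only numpy, scipy, OpenCV 4.12 (cv2) and the standard library are available. Lean on these libraries where they do the work, as an engineer would, in place of code of your own. Each camera call takes 0.05 s, during which the arm holds its last target. There are 200 camera calls.

## Task

Swing the test box's blue lid down and press it fully shut until the catch holds it. Then, with the lid latched, press the keys on the sloping console fully down one at a time in the order yellow, blue, green, letting each come back up, and leave the red key alone. Do not shift the other things on the bench.

Things in the scene. Friction and masses are not known exactly. Their poses are not given: they have to be found in the camera images.
- test_box: Cream clamshell test box fixed to the bench, 200 mm along its x, 170 mm along y, 60 mm high, a green circuit board inside. Origin: centre of its underside; z up. The lid's hinge runs along x on the -y rim, 60.5 mm up; the free edge closes onto the +y wall, where a brass spring catch sits in the middle.
- lid (a joint): Angle of the blue lid (200 x 170 x 8 mm, 0.3 kg), rad: 0 shut and latched, positive open (stop at 1.5). The stiff hinge (0.36 N m) keeps it where it is left. At about 0.09 its nose meets the spring catch and it rests there ajar; about 11 N on the orange pad takes it past the catch, which then holds it at 0 (up to 0.01).
- lid_hinge (a point): Middle of the hinge line, at the underside plane of the lid; turns with the lid: its x along the hinge, its y from the hinge to the free edge (170 mm), its z out of the lid's outer face (8 mm above this plane).
- lid_press (a point): Centre of the outer face of the orange push pad (90 mm along the hinge x 36 mm, 6 mm thick) on the lid's outer face, near its free edge: 142 mm along y and 14 mm along z from lid_hinge; axes as lid_hinge.
- console: Key console fixed to the bench, 130 mm deep (x), 230 mm wide (y), 115 mm high. Origin: centre of its underside; z up, front -x. Its cream panel slopes: it faces -x and up, its normal 40 degrees from vertical. Four round keys stand in a row along y, 50 mm apart, in any colour order, under a guard bar; a tool coming straight down is blocked, along the panel's normal the way is free.
- guard_bar (a point): Middle of the dark guard bar (10 mm thick, 210 mm along the console's y, on a post at each end) above the keys: measured square to the panel it is 40 mm up the slope from the key centres and 72 mm off the panel (key tops are 22 mm off it); 151 mm above the bench. Shut fingers leaning 30 to 40 degrees towards the panel pass in front of it.
- yellow (a joint): Travel of the yellow key, m: 0 up, 0.006 fully down (5 N; it springs back).
- yellow_top (a point): Centre of the top of the yellow key (32 mm across, in a black collar 48 mm across, 10 mm below the key top); its z points out of the key along the panel's normal, its y along the row.
- blue (a joint): Travel of the blue key, m: 0 up, 0.006 fully down (5 N; it springs back).
- blue_top (a point): Centre of the top of the blue key (32 mm across, in a black collar 48 mm across, 10 mm below the key top); its z points out of the key along the panel's normal, its y along the row.
- green (a joint): Travel of the green key, m: 0 up, 0.006 fully down (5 N; it springs back).
- green_top (a point): Centre of the top of the green key (32 mm across, in a black collar 48 mm across, 10 mm below the key top); its z points out of the key along the panel's normal, its y along the row.
- red (a joint): Travel of the red key, m: 0 up, 0.006 fully down (5 N; it springs back). Do not press this one.
- red_top (a point): Centre of the top of the red key (32 mm across, in a black collar 48 mm across, 10 mm below the key top); its z points out of the key along the panel's normal, its y along the row.
- screwdriver: Screwdriver, 160 mm long, loose on the bench, not to be disturbed. Origin: centre of its underside (length along x).
- tape_roll: Roll of blue tape lying flat, 90 mm across, 20 mm high, loose on the bench, not to be disturbed. Origin: centre of its underside.
- multimeter: Yellow multimeter lying flat, 170 x 85 x 41 mm, loose on the bench, not to be disturbed. Origin: centre of its underside (length along x).
- flux_jar: Amber jar, 56 mm across, 60 mm high, loose on the bench, not to be disturbed. Origin: centre of its underside.
- parts_tray: Black parts tray, 90 x 150 x 35 mm, loose on the bench, not to be disturbed. Origin: centre of its underside.
- alcohol_bottle: Clear bottle with blue cap, 60 mm across, 130 mm high, loose on the bench, not to be disturbed. Origin: centre of its underside.
- mouse: Black computer mouse, 100 x 58 x 30 mm, loose on the bench, not to be disturbed. Origin: centre of its underside (length along x).

How it is judged:
On the way, in this order (a step that is already met when the one before it is completed fails the run):
1. the lid is shut past the catch (value of joint lid below 0.025 rad), for 0.2 s.
2. the yellow key is pressed down (value of joint yellow above 0.0042 m), for 0.05 s.
3. the blue key is pressed down (value of joint blue above 0.0042 m), for 0.05 s.
4. the green key is pressed down (value of joint green above 0.0042 m), for 0.05 s.
At the end, for the whole second after the job is handed in: The lid is latched (angle under 0.025 rad) and all four keys are up again (under 1.5 mm of travel) (value of joint lid below 0.025 rad and value of joint each of yellow, blue, green, red below 0.0015 m); the robot touches nothing.
It fails at once if a key is pressed (over 2.5 mm) while the lid is not latched (over 0.05 rad) (value of joint lid above 0.05 rad and value of joint any of yellow, blue, green, red above 0.0025 m).
It fails at once if two keys are down (over 2.5 mm) at once (value of joint each of yellow, blue above 0.0025 m or value of joint each of yellow, green above 0.0025 m or value of joint each of yellow, red above 0.0025 m or value of joint each of blue, green above 0.0025 m or value of joint each of blue, red above 0.0025 m or value of joint each of green, red above 0.0025 m).
It fails at once if the red key is pressed (over 2.5 mm) (value of joint red above 0.0025 m).
It fails at once if another thing on the bench is shifted by more than 30 mm (distance of any of screwdriver, tape_roll, multimeter, flux_jar, parts_tray, alcohol_bottle, mouse from where it was at the start of the episode above 0.03 m).
It also fails if it takes over 58 s, if anything falls off the work surface, if the arm or the gripper's body presses on something with over 40 N, if the wrist force passes 120 N, or if a joint passes its speed limit or range.

## Working session

There is one attempt and no reset: what is moved stays moved. The work goes in short steps, Python scripts to look and compute and a tool call to move; the robot and the scene stay as the last step left them, time stands still between calls to the robot, and variables do not carry over. Pictures are saved under pics/ and viewed, at most 10 in all, crops included, and the job is handed in when it is done.

Besides the shell and the picture viewer there is one more tool, called after "Request:" by a JSON object that holds its "op" and its "data", one argument or row to a line. drive_tool: Moves the arm, as the interface text tells. Its arguments: {"type":"object","properties":{"commands":{"type":"string"},"force":{"type":"number"}},"required":["commands"]}

```bash
mkdir -p pics; python3 - <<'E'
from station import r, viewer, order, finder
import cv2,numpy as np
for c in ("scene","side"):
    im=viewer.snapshot(c); cv2.imwrite(f"pics/{c}0.png",im[...,::-1])
    print(c,{k:np.round(v,4).tolist() for k,v in viewer.camera_model(c).items()})
    for n in ["lid_hinge","lid_press","yellow_top","blue_top","green_top","red_top","guard_bar","test_box","console"]:
        d=finder.place_of(n,c); print(n,[(np.round(q["location"],1).tolist(),round(q["conf"],2)) for q in d[:2]])
print({k:np.round(v,4).tolist() for k,v in viewer.camera_model("wrist").items()})
print(r.get_obs())
E
```

```text
scene {'fx': 423.8528, 'fy': 423.8528, 'cx': 258.6271, 'cy': 193.8169, 'k1': -0.1593, 'rvec': [2.064, 0.5611, -0.3377], 'tvec': [-0.4462, -0.0287, 1.5645]}
lid_hinge [([257.9, 316.3], 0.73), ([267.0, 221.0], 0.71)]
lid_press [([217.5, 231.3], 0.94)]
yellow_top [([190.1, 297.9], 0.58), ([215.6, 230.6], 0.18)]
blue_top [([197.3, 290.0], 0.48), ([182.8, 355.1], 0.45)]
green_top [([203.9, 286.0], 0.57)]
red_top [([180.1, 302.2], 0.56), ([258.5, 313.5], 0.34)]
guard_bar [([172.9, 293.7], 0.78)]
test_box [([266.1, 237.5], 0.68), ([183.1, 351.9], 0.21)]
console [([218.2, 301.8], 0.9)]
side {'fx': 452.9804, 'fy': 452.9804, 'cx': 254.6581, 'cy': 188.7182, 'k1': -0.0942, 'rvec': [2.2166, -0.7787, 0.3642], 'tvec': [-0.3948, 0.3299, 1.1951]}
lid_hinge [([260.1, 329.2], 0.96), ([138.5, 217.2], 0.41)]
lid_press [([215.2, 318.2], 0.57)]
yellow_top [([173.6, 243.7], 0.38)]
blue_top [([179.8, 257.7], 0.57)]
green_top [([180.4, 256.3], 0.54), ([187.6, 268.3], 0.38)]
red_top [([166.4, 235.8], 0.44)]
guard_bar [([157.9, 249.0], 0.6)]
test_box [([254.0, 304.5], 0.82), ([255.4, 333.5], 0.34)]
console [([1
[... 305 characters left out ...]
.33695458e-01,  4.01755425e-02,  8.47566335e-02, -4.11185664e-06,
       -1.61549765e+00, -3.33705467e-01]), 'qd': array([ 1.14603630e-03,  5.87876277e-04, -5.33577452e-04, -1.61813625e-03,
       -7.21543522e-04, -9.58354696e-05]), 'joint_efforts': array([ 3.76593807e-04, -3.67939138e+01,  3.47450030e+01,  6.93308875e+00,
       -9.67406086e-04,  4.83395883e-07]), 'position': array([5.99965831e-01, 1.29788513e-05, 2.53250376e-01]), 'tcp_rot': array([-7.07103306e-01,  7.07110254e-01,  2.80885194e-05, -5.31910841e-05]), 'force': array([-0.171586  , -0.24469641,  0.15263137]), 'ft_torque': array([-0.0105206 ,  0.03646976,  0.00227237]), 'finger_force': 0.0, 'gripper_width': 0.9959878670139516}
```

```bash
python3 - <<'E'
import cv2,numpy as np
a=cv2.imread("pics/scene0.png");b=cv2.imread("pics/side0.png")
cv2.imwrite("pics/a.png",cv2.resize(a,(800,600)));cv2.imwrite("pics/b.png",cv2.resize(b,(800,600)))
E
```

```text
(no output)
```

View pics/a.png

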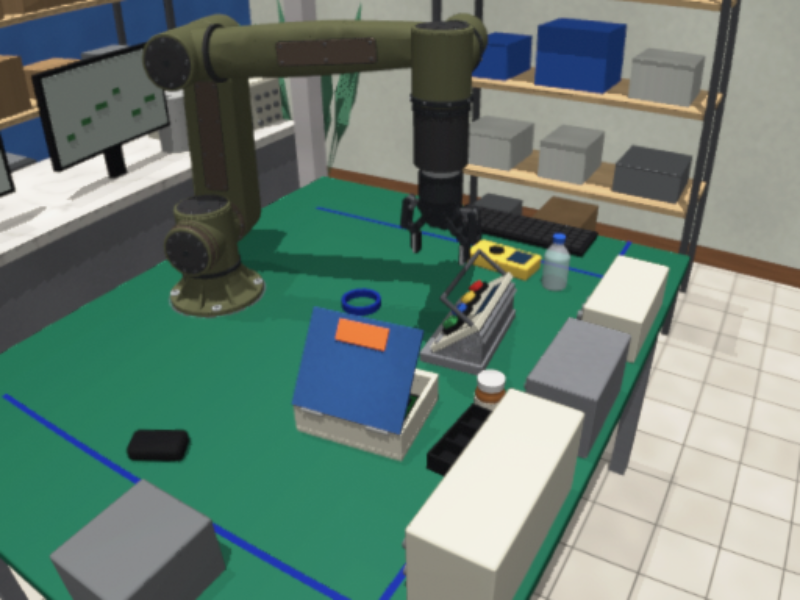

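View pics/b.png

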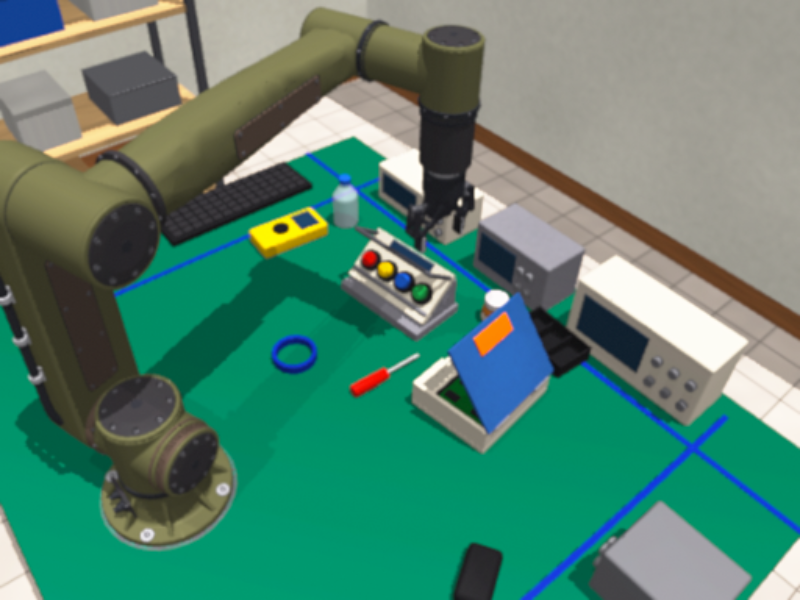

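```bash
cat > h.py <<'E'
from station import r, viewer, order, finder
import cv2,numpy as np
from scipy.optimize import least_squares
from scipy.spatial.transform import Rotation as R
CM={c:viewer.camera_model(c) for c in("scene","side")}
def proj(c,P):
    m=CM[c]; K=np.array([[m["fx"],0,m["cx"]],[0,m["fy"],m["cy"]],[0,0,1]])
    return cv2.projectPoints(np.atleast_2d(P).astype(float),np.array(m["rvec"]),np.array(m["tvec"]),K,np.array([m["k1"],0,0,0.]))[0][:,0]
def tri(obs): # list of (cam,(u,v))
    f=lambda p:np.concatenate([proj(c,p)[0]-uv for c,uv in obs])
    s=least_squares(f,[.6,.1,.1]); return s.x,np.abs(s.fun).max()
E
python3 - <<'E'
from h import *
for c in CM:
    m=CM[c];Rm=R.from_rotvec(m["rvec"]).as_matrix();print(c,"cam at",-Rm.T@np.array(m["tvec"]))
rng={"red":((0,8),(172,180)),"yellow":((22,32),),"blue":((105,122),),"green":((45,70),),"pad":((8,18),)}
win={"scene":(275,165,330,225),"side":(222,155,285,200)}
uv={}
for c in CM:
    im=cv2.imread(f"pics/{c}0.png");h=cv2.cvtColor(im,cv2.COLOR_BGR2HSV)
    for n,rs in rng.items():
        m=np.zeros(h.shape[:2],np.uint8)
        for a,b in rs: m|=cv2.inRange(h,(a,130,70 if n!="green" else 40),(b,255,255))
        x0,y0,x1,y1=win[c]
        if n!="pad":
            w=np.zeros_like(m);w[y0:y1,x0:x1]=m[y0:y1,x0:x1];m=w
        k,l,s,ce=cv2.connectedComponentsWithStats(m)
        o=sorted(range(1,k),key=lambda i:-s[i,4])[:2]
        print(c,n,[(np.round(ce[i],1).tolist(),s[i].tolist()) for i in o])
        if o: uv[c,n]=ce[o[0]]
    ms=[]
    for n in("lid","test_box"):
        d=finder.masks_of(n,c)
        if d:
            k=d[0]["region"].astype(np.uint8);cs=max(cv2.findContours(k,0,2)[0],key=cv2.contourArea)
            print(c,n,round(d[0]["conf"],2),k.sum(),cv2.approxPolyDP(cv2.convexHull(cs),4,True)[:,0].tolist())
for n in rng:
    if ("scene",n) in uv and ("side",n) in uv: print(n,tri([(c,uv[c,n]) for c in CM]))
E
```

```text
scene cam at [ 1.0885696  -0.92010475  0.7848427 ]
side cam at [-0.12034031 -0.73988592  1.06356577]
scene red [([304.6, 182.7], [300, 180, 9, 6, 36])]
scene yellow [([323.3, 169.1], [314, 165, 16, 12, 95]), ([308.9, 168.3], [303, 165, 14, 8, 55])]
scene blue [([295.5, 196.4], [293, 194, 6, 6, 26]), ([328.7, 165.3], [328, 165, 2, 2, 3])]
scene green [([288.1, 205.8], [284, 203, 9, 7, 42])]
scene pad [([478.7, 169.9], [445, 158, 67, 25, 638]), ([231.4, 213.8], [215, 205, 34, 19, 426])]
scene lid 0.8 4835 [[201, 196], [269, 211], [255, 276], [187, 257]]
scene test_box 0.94 6664 [[201, 196], [270, 212], [280, 240], [279, 255], [256, 293], [190, 273], [187, 256]]
side red [([236.3, 165.3], [232, 161, 10, 10, 81])]
side yellow [([246.2, 172.2], [241, 168, 11, 10, 89])]
side blue [([262.8, 163.4], [251, 155, 25, 17, 94]), ([257.2, 179.3], [252, 175, 11, 10, 87])]
side green [([268.6, 186.7], [263, 182, 11, 11, 74])]
side pad [([414.2, 149.9], [304, 80, 208, 137, 2452]), ([315.2, 213.4], [304, 201, 24, 26, 301])]
side lid 0.97 3276 [[332, 189], [353, 238], [311, 276], [287, 223]]
side test_box 0.66 5188 [[331, 186], [353, 238], [342, 257], [306, 289], [265, 258], [264, 246]]
red (array([0.58422245, 0.19196945, 0.0825295 ]), np.float64(0.013082002036355789))
yellow (array([0.62150918, 0.19771279, 0.094719  ]), np.float64(14.864091208744782))
blue (array([0.61513412, 0.08573338, 0.11615446]), np.float64(6.851260655406435))
green (array([0.60080472, 0.04378663, 0.0816232 ]), np.float64(0.2782174386003362))
pad (array([ 1.07429645, -0.09095666,  0.31827844]), np.float64(55.94711254251193))
```

```bash
cat >> h.py <<'E'
TH=np.radians(40); N=np.array([-np.sin(TH),0,np.cos(TH)])
def Rz(a): return R.from_euler('z',a).as_matrix()
def hinge(p): # x,y,yaw,theta -> rotation, origin
    Rb=Rz(p[2]); o=np.array([p[0],p[1],0])+Rb@[0,-.085,.0605]
    return Rb@R.from_euler('x',p[3]).as_matrix(),o
E
python3 - <<'E'
from h import *
win={"scene":(275,176,316,225),"side":(222,158,285,200)}
rng={"red":((0,8),(172,180)),"yellow":((22,32),),"blue":((105,122),),"green":((45,70),)}
ko={};
for c in CM:
    im=cv2.imread(f"pics/{c}0.png");h=cv2.cvtColor(im,cv2.COLOR_BGR2HSV)
    for n,rs in rng.items():
        m=np.zeros(h.shape[:2],np.uint8)
        for a,b in rs: m|=cv2.inRange(h,(a,130,70 if n!="green" else 40),(b,255,255))
        x0,y0,x1,y1=win[c];w=np.zeros_like(m);w[y0:y1,x0:x1]=m[y0:y1,x0:x1]
        k,l,s,ce=cv2.connectedComponentsWithStats(w);os=[i for i in range(1,k) if s[i,4]<130]
        i=max(os,key=lambda i:s[i,4] - (1000 if (n=="blue" and c=="side" and ce[i][1]<172) else 0));ko[c,n]=ce[i];
    lm=cv2.inRange(h,(100,120,40),(125,255,255))
for n in rng: print(n,ko["scene",n].round(1),ko["side",n].round(1),*tri([(c,ko[c,n]) for c in CM]))
off={"red":.075,"yellow":.025,"blue":-.025,"green":-.075}
def keyp(p,n): return np.array([p[0],p[1],p[3]])+Rz(p[2])@[0,off[n],0]
def f(p): return np.concatenate([(proj(c,keyp(p,n))[0]-ko[c,n])*(1 if c=="side" else .6) for c in CM for n in off])
s=least_squares(f,[.6,.1,0,.085],loss="soft_l1");print("keys xy yaw z",s.x,f(s.x).round(1))
q={"scene":[[201,196],[269,211],[255,276],[187,257]],"side":[[287,223],[332,189],[353,238],[311,276]]}
C=np.array([[-.1,.17,.008],[.1,.17,.008],[.1,0,.008],[-.1,0,.008],[0,.142,.012]])
pad={"scene":(231.4,213.8),"side":(315.2,213.4)}
def g(p):
    Rl,o=hinge(p);P=C@Rl.T+o
    return np.concatenate([(proj(c,P)-np.vstack([q[c],pad[c]])).ravel() for c in CM])
s=least_squares(g,[.6,-.2,0,1.],loss="soft_l1");print("box",s.x,g(s.x).round(1))
print("pad tri",*tri([(c,pad[c]) for c in CM]))
Rl,o=hinge(s.x);print("lid_hinge",o,"press",o+Rl@[0,.142,.014],"normal",Rl[:,2])
for n in ["screwdriver","tape_roll","multimeter","flux_jar","parts_tray"]:
    d={c:finder.place_of(n,c) for c in CM}
    if all(d.values()): print(n,*tri([(c,d[c][0]["location"][::-1]) for c in CM]))
E
```

```text
red [304.6 182.7] [236.3 165.3] [0.58422245 0.19196945 0.0825295 ] 0.013082002036355789
yellow [299.3 189.8] [246.2 172.2] [0.58892596 0.14404823 0.08163224] 0.10459968922330631
blue [295.5 196.4] [257.2 179.3] [0.59700067 0.09748659 0.08205143] 0.7001630760631201
green [288.1 205.8] [268.6 186.7] [0.60080472 0.04378663 0.0816232 ] 0.2782174386003362
keys xy yaw z [0.59264404 0.11922453 0.11352578 0.08186695] [ 0.1 -0.   0.2 -0.  -0.8  0.6  0.2 -0.2 -0.3 -0.1  0.2 -0.1  0.1  0.
 -0.   0. ]
box [ 0.55820296 -0.18388278  0.12230729  0.93394347] [-0.2 -1.7  1.6 -0.6 -0.1  1.3 -0.9 -0.2 -0.1 -1.2 -0.8  0.6  0.5 -2.5
  0.7 -0.7  0.1  1.5  0.2 -0.3]
pad tri [ 0.5598913  -0.19370761  0.17897621] 0.3249112731801347
lid_hinge [ 0.56857318 -0.26824781  0.0605    ] press [ 0.55964414 -0.19560725  0.18298927] normal [ 0.09808657 -0.7979654   0.59466818]
tape_roll [0.33897323 0.11322199 0.00779546] 1.7763050214158795
multimeter [ 0.53912512  0.44614701 -0.00590075] 1.7585619518757198
flux_jar [ 0.73277298 -0.0609739   0.01209798] 0.35592087879109613
parts_tray [ 0.73898702 -0.0646893  -0.05998423] 14.495749533792974
```

Request:
{"op": "drive_tool", "data": {
  "commands": "0 0 -15 0 0 0 0; 20 5 -30 0 0 0 0; 60 15 -30 0 0 0 0; 100 25 -30 0 0 0 0; 140 35 -30 0 0 0 0; 180 40 -30 0 0 0 0; 205 40 -30 0 0 0 0; 212 40 -30 0 0 0 0; 212 40 -30 0 0 0 0; 212 40 -30 0 0 0 0; 212 40 -30 0 0 0 0",
  "force": 40
}}

```text
time_s: 2.62
position: [0.5603, -0.2109, 0.2832]
tcp_rot: [0.707, -0.707, -0.0, -0.0]
force: [0.7, 0.8, 0.8]
gripper_width: 0.003
finger_force: 0.0
```

Request:
{"op": "drive_tool", "data": {
  "commands": "0 0 30 0 0 0 0; -4 0 60 0 0 0 0; -5 0 72 0 0 0 0; -10 1 80 0 0 0 0; -16 2 85 0 0 0 0; -21 2 89 0 0 0 0; -31 3 98 0 0 0 0; -41 5 109 0 0 0 0; -50 6 120 0 0 0 0; -57 7 132 0 0 0 0; -63 7 145 0 0 0 0; -68 8 159 0 0 0 0; -70 8 168 0 0 0 0; -71 8 172 0 0 0 0; -71 8 172 0 0 0 0; -71 8 172 0 0 0 0"
}}

```text
time_s: 3.95
position: [0.5522, -0.1412, 0.1117]
tcp_rot: [0.707, -0.707, 0.0, 0.0]
force: [-0.9, -0.6, 0.8]
gripper_width: -0.0
finger_force: 0.0
```

```bash
python3 - <<'E'
from h import *
im=np.hstack([cv2.resize(viewer.snapshot(c)[170:300,x:x+130],(400,400)) for c,x in(("scene",180),("side",255))])
cv2.imwrite("pics/c.png",im[...,::-1]);print(r.get_obs()["force"],r.get_obs()["position"])
E
```

```text
[ 0.03141937 -0.05720367  0.10352206] [ 0.55235266 -0.14129526  0.11207461]
```

View pics/c.png

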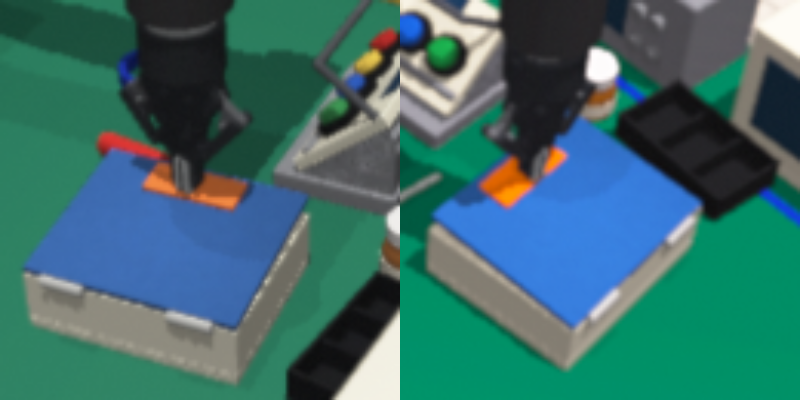

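The tips sit on the orange pad (left half, around 190,185 in the crop) and the lid is slightly ajar. Next I press it shut.

Request:
{"op": "drive_tool", "data": {
  "commands": "0 0 3 0 0 0 0; 0 0 6 0 0 0 0; 0 0 9 0 0 0 0; 0 0 12 0 0 0 0; 0 0 14 0 0 0 0; 0 0 16 0 0 0 0; 0 0 17 0 0 0 0; 0 0 17 0 0 0 0; 0 0 17 0 0 0 0"
}}

```text
time_s: 4.8
position: [0.553, -0.1408, 0.0964]
tcp_rot: [0.707, -0.707, 0.001, -0.001]
force: [-2.9, 4.5, 9.8]
gripper_width: 0.001
finger_force: 5.0
```

Request:
{"op": "drive_tool", "data": {
  "commands": "0 0 1 0 0 0 0; 0 0 2 0 0 0 0; 0 0 3 0 0 0 0; 0 0 3 0 0 0 0; 0 0 3 0 0 0 0"
}}

```text
time_s: 5.22
position: [0.5531, -0.1409, 0.0963]
tcp_rot: [0.708, -0.707, 0.002, -0.001]
force: [-10.6, 8.4, 22.8]
gripper_width: 0.001
finger_force: 11.5
```

Request:
{"op": "drive_tool", "data": {
  "commands": "0 0 -20 0 0 0 0; 0 0 -55 0 0 0 0; 0 0 -95 0 0 0 0; 0 0 -135 0 0 7 0; -10 0 -170 0 0 14 0; -30 10 -190 0 0 21 0; -60 20 -200 0 0 28 0; -90 40 -200 0 0 35 0; -120 60 -200 0 0 42 0; -150 80 -200 0 0 49 0; -180 100 -200 0 0 56 0; -210 110 -200 0 0 63 0; -230 120 -200 0 0 70 0; -240 120 -200 0 0 77 0; -240 120 -200 0 0 84 0; -240 120 -200 0 0 84 0; -240 120 -200 0 0 84 0"
}}

```text
time_s: 6.63
position: [0.4319, 0.0992, 0.2909]
tcp_rot: [-0.051, 0.999, -0.0, -0.0]
force: [0.4, -0.6, -0.1]
gripper_width: -0.001
finger_force: 0.0
```

```bash
cat >> h.py <<'E'
KEY=np.array([.590,.119,.0865]);YAW=.1135
OFF={"red":.075,"yellow":.025,"blue":-.025,"green":-.075}
def keytop(n): return KEY+Rz(YAW)@[0,OFF[n],0]
def Rt():
    z=-Rz(YAW)@N; y=Rz(YAW)@[0,1,0]; return np.column_stack([np.cross(y,z),y,z])
def shift(p,Rtar):
    o=r.get_obs();R0=R.from_quat(o["tcp_rot"])
    print("shift mm",(R0.inv().apply(p-o["position"])*1000).round(1),"rot deg",np.degrees((R0.inv()*R.from_matrix(Rtar)).as_rotvec()).round(1))
E
python3 - <<'E'
from h import *
o=r.get_obs();print(o["position"],o["joint_pos"].round(2),o["force"])
for n in("yellow","blue","green"): shift(keytop(n)-Rt()[:,2]*.122+0*N,Rt())
im=np.hstack([cv2.resize(viewer.snapshot(c)[170:300,x:x+130],(400,400)) for c,x in(("scene",180),("side",255))])
cv2.imwrite("pics/d.png",im[...,::-1])
E
```

```text
[0.43188734 0.09922603 0.2909327 ] [ 0.69 -0.38 -0.21 -0.   -1.73 -2.15] [ 0.35161219 -0.60541199 -0.09848166]
shift mm [-80.7  27.6 110.9] rot deg [ -0.2 -40.   -0.6]
shift mm [-81.2 -22.4 110.9] rot deg [ -0.2 -40.   -0.6]
shift mm [-81.7 -72.4 111. ] rot deg [ -0.2 -40.   -0.6]
```

View pics/d.png

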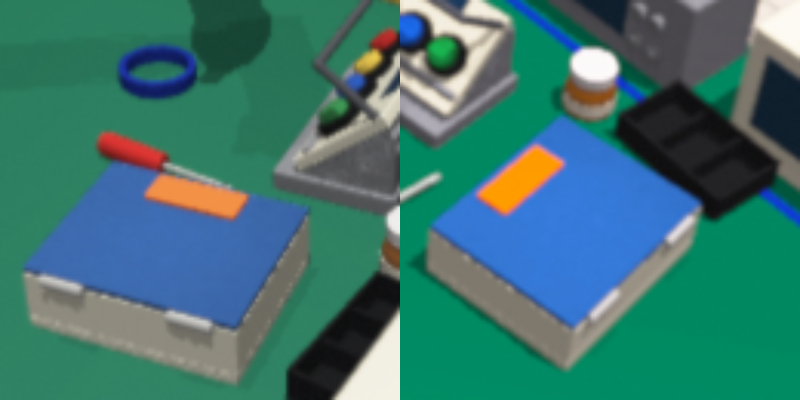

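The lid lies flat on the box with no gap at the free edge, so it is shut. Next the tool leans to the panel normal, in front of the yellow key.

Request:
{"op": "drive_tool", "data": {
  "commands": "0 0 0 0 -7 0 0; 0 0 0 0 -14 0 0; -10 4 10 0 -21 0 0; -25 8 25 0 -28 0 0; -40 13 45 0 -35 0 0; -55 18 70 0 -40 -0.6 0; -70 24 95 0 -40 -0.6 0; -81 28 111 0 -40 -0.6 0; -81 28 111 0 -40 -0.6 0; -81 28 111 0 -40 -0.6 0; -81 28 111 0 -40 -0.6 0"
}}

```text
time_s: 7.65
position: [0.5099, 0.1351, 0.182]
tcp_rot: [-0.054, 0.938, 0.018, 0.342]
force: [-0.5, -0.4, 0.7]
gripper_width: 0.001
finger_force: 0.0
```

```bash
python3 - <<'E'
from h import *
o=r.get_obs();print(o["position"],o["joint_pos"].round(2),o["force"])
im=viewer.snapshot("wrist");m=viewer.camera_model("wrist")
H=np.array(m["hand_eye"]);T=np.eye(4);T[:3,:3]=R.from_quat(o["tcp_rot"]).as_matrix();T[:3,3]=o["position"]
X=np.linalg.inv(T@H)
K=np.array([[m["fx"],0,m["cx"]],[0,m["fy"],m["cy"]],[0,0,1]])
v=im[...,::-1].copy()
for n in OFF:
    p=cv2.projectPoints(keytop(n)[None],cv2.Rodrigues(X[:3,:3])[0],X[:3,3],K,np.array([m["k1"],0,0,0.]))[0].ravel()
    d=finder.place_of(n+"_top","wrist");print(n,p.round(1),[(np.round(q["location"][::-1],1),round(q["conf"],2)) for q in d[:2]])
    cv2.drawMarker(v,tuple(int(a) for a in p),(255,0,255),0,8)
cv2.imwrite("pics/w.png",v);cv2.imwrite("pics/wraw.png",im[...,::-1])
E
```

```text
[0.50987626 0.13514384 0.18199837] [ 0.88 -0.79 -1.    0.6  -0.92 -2.6 ] [-0.48241417 -0.38193507  0.74447327]
red [315.7 185.9] [(array([314.4, 188.6]), 0.97)]
yellow [258.5 185.7] [(array([261. , 186.1]), 0.58)]
blue [201.3 185.5] [(array([201.8, 185.2]), 0.98)]
green [143.9 185.3] [(array([143.1, 185.5]), 0.73)]
```

View pics/w.png

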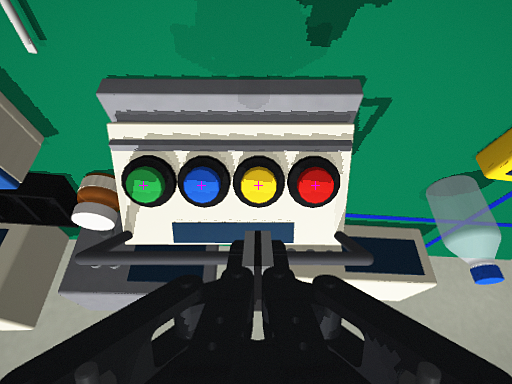

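The markers land on the key centres (yellow 258,186; blue 201,186; green 144,185), and the row order is green, blue, yellow, red from left to right.

```bash
python3 - <<'E'
from h import *
for n in("yellow","blue","green"): shift(keytop(n)-Rt()[:,2]*.022,Rt())
E
```

```text
shift mm [  1.6  -0.5 100.9] rot deg [-0.1  0.1  0.1]
shift mm [  1.7 -50.5 101. ] rot deg [-0.1  0.1  0.1]
shift mm [   1.8 -100.5  101. ] rot deg [-0.1  0.1  0.1]
```

Request:
{"op": "drive_tool", "data": {
  "commands": "1 0 15 0 0 0 0; 1 0 35 0 0 0 0; 1 0 55 0 0 0 0; 1 0 72 0 0 0 0; 1 0 84 0 0 0 0; 1 0 92 0 0 0 0; 1 0 95 0 0 0 0; 1 0 95 0 0 0 0; 1 0 95 0 0 0 0"
}}

```text
time_s: 8.65
position: [0.5696, 0.1421, 0.1075]
tcp_rot: [-0.054, 0.938, 0.018, 0.342]
force: [-0.8, -0.7, -0.0]
gripper_width: -0.001
finger_force: 0.0
```

```bash
python3 - <<'E'
from h import *
print(r.get_obs()["force"]);shift(keytop("yellow")-Rt()[:,2]*.022,Rt())
im=np.hstack([cv2.resize(viewer.snapshot("wrist"),(400,300)),cv2.resize(viewer.snapshot("side")[120:220,200:333],(400,300))])
cv2.imwrite("pics/e.png",im[...,::-1])
E
```

```text
[-0.8496263  -0.74335487 -0.02868044]
shift mm [-0.  -0.2  5.4] rot deg [-0.1  0.   0.2]
```

View pics/e.png

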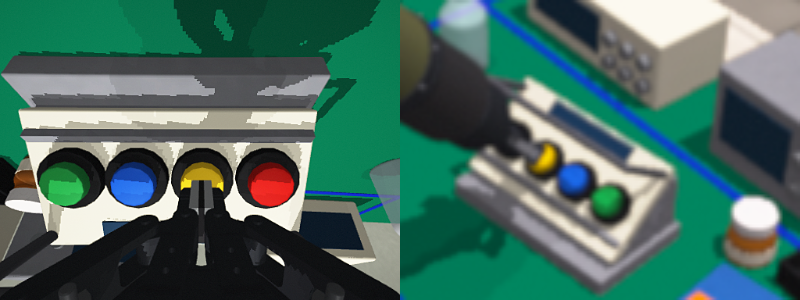

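The fingertips are over the yellow key (203,185 in the left half). Now I press.

Request:
{"op": "drive_tool", "data": {
  "commands": "0 0 3 0 0 0 0; 0 0 6 0 0 0 0; 0 0 8 0 0 0 0; 0 0 10 0 0 0 0; 0 0 12 0 0 0 0; 0 0 13 0 0 0 0; 0 0 13 0 0 0 0; 0 0 13 0 0 0 0"
}}

```text
time_s: 9.42
position: [0.5776, 0.1433, 0.0997]
tcp_rot: [-0.054, 0.938, 0.018, 0.343]
force: [-66.6, -3.6, 33.3]
gripper_width: 0.002
finger_force: 33.9
```

```bash
python3 - <<'E'
from h import *
f=r.get_obs()["force"];print(f,f@(Rz(YAW)@N));shift(keytop("yellow")-Rt()[:,2]*.016,Rt())
E
```

```text
[-66.60502153  -3.55408742  33.31675031] 68.31826384655322
shift mm [ 1.1 -0.6  0.3] rot deg [-0.2  0.2  0.2]
```

Request:
{"op": "drive_tool", "data": {
  "commands": "0 0 -6 0 0 0 0; 0 0 -14 0 0 0 0; 0 0 -25 0 0 0 0; 0 0 -33 0 0 0 0; 0 -15 -33 0 0 0 0; 0 -35 -33 0 0 0 0; 0 -50 -33 0 0 0 0; 0 -50 -25 0 0 0 0; 0 -50 -16 0 0 0 0; 0 -50 -13 0 0 0 0; 0 -50 -13 0 0 0 0; 0 -50 -13 0 0 0 0"
}}

```text
time_s: 10.42
position: [0.575, 0.092, 0.1065]
tcp_rot: [-0.054, 0.938, 0.017, 0.341]
force: [0.3, -0.9, -0.4]
gripper_width: 0.001
finger_force: 0.0
```

```bash
python3 - <<'E'
from h import *
print(r.get_obs()["force"]);shift(keytop("blue")-Rt()[:,2]*.022,Rt())
im=np.hstack([cv2.resize(viewer.snapshot("wrist"),(400,300)),cv2.resize(viewer.snapshot("side")[120:220,200:333],(400,300))])
cv2.imwrite("pics/f.png",im[...,::-1])
E
```

```text
[ 0.2714067  -0.89605789 -0.40245455]
shift mm [-0.9  0.1  4.8] rot deg [-0.2 -0.1  0.2]
```

View pics/f.png

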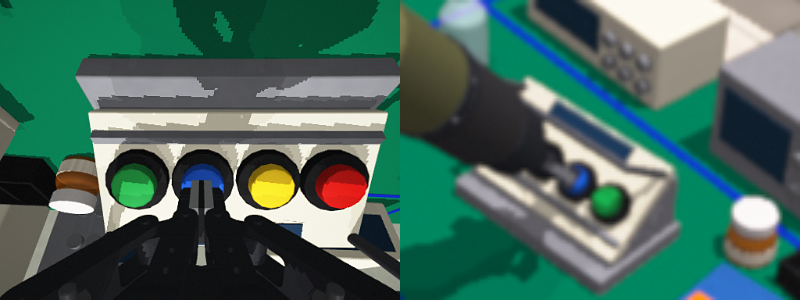

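The tips are centred on the blue key (203,185) and yellow is back up. I press blue more gently.

Request:
{"op": "drive_tool", "data": {
  "commands": "0 0 3 0 0 0 0; 0 0 6 0 0 0 0; 0 0 8 0 0 0 0; 0 0 10 0 0 0 0; 0 0 11 0 0 0 0; 0 0 11 0 0 0 0; 0 0 11 0 0 0 0"
}}

```text
time_s: 11.1
position: [0.5824, 0.0935, 0.0999]
tcp_rot: [-0.054, 0.938, 0.018, 0.342]
force: [-24.8, 1.0, 14.4]
gripper_width: -0.001
finger_force: 13.6
```

```bash
python3 - <<'E'
from h import *
f=r.get_obs()["force"];print(f,f@(Rz(YAW)@N));shift(keytop("blue")-Rt()[:,2]*.016,Rt())
E
```

```text
[-24.84699767   1.00462963  14.38467337] 26.81474142516054
shift mm [ 0.6 -0.5  1. ] rot deg [-0.1  0.1  0.2]
```

Request:
{"op": "drive_tool", "data": {
  "commands": "0 0 -6 0 0 0 0; 0 0 -14 0 0 0 0; 0 0 -25 0 0 0 0; 0 0 -31 0 0 0 0; 0 -15 -31 0 0 0 0; 0 -35 -31 0 0 0 0; 0 -50 -31 0 0 0 0; 0 -50 -23 0 0 0 0; 0 -50 -14 0 0 0 0; 0 -50 -11 0 0 0 0; 0 -50 -11 0 0 0 0; 0 -50 -11 0 0 0 0; 0 -50 -8 0 0 0 0; 0 -50 -5 0 0 0 0; 0 -50 -3 0 0 0 0; 0 -50 -1 0 0 0 0; 0 -50 0 0 0 0 0; 0 -50 0.5 0 0 0 0; 0 -50 0.5 0 0 0 0"
}}

```text
time_s: 12.68
position: [0.5883, 0.0436, 0.0999]
tcp_rot: [-0.054, 0.938, 0.018, 0.342]
force: [-32.4, 2.4, 17.3]
gripper_width: 0.0
finger_force: 17.0
```

```bash
python3 - <<'E'
from h import *
f=r.get_obs()["force"];print(f,f@(Rz(YAW)@N));shift(keytop("green")-Rt()[:,2]*.016,Rt())
E
```

```text
[-32.41442122   2.4376526   17.26862192] 33.75259882424517
shift mm [ 0.8 -0.3  0.8] rot deg [-0.1  0.1  0.2]
```

Green bottomed too. I retract along the normal.

Request:
{"op": "drive_tool", "data": {
  "commands": "0 0 -6 0 0 0 0; 0 0 -20 0 0 0 0; 0 0 -45 0 0 0 0; 0 0 -75 0 0 0 0; 0 0 -100 0 0 0 0; 0 0 -115 0 0 0 0; 0 0 -115 0 0 0 0; 0 0 -115 0 0 0 0; 0 0 -115 0 0 0 0"
}}

```text
time_s: 13.43
position: [0.5148, 0.0353, 0.1852]
tcp_rot: [-0.054, 0.938, 0.018, 0.341]
force: [-0.6, -0.6, -0.1]
gripper_width: 0.002
finger_force: 0.0
```

```bash
python3 - <<'E'
from h import *
print(r.get_obs()["force"])
im=np.hstack([cv2.resize(viewer.snapshot("wrist"),(400,300)),cv2.resize(viewer.snapshot("side")[130:300,190:416],(400,300))])
cv2.imwrite("pics/g.png",im[...,::-1])
E
```

```text
[-0.60124988 -0.64687626 -0.0863959 ]
```

View pics/g.png

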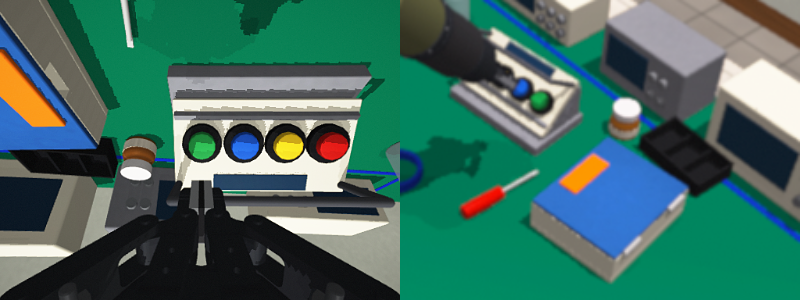

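All four keys are up (row 145 in the left half), the lid is shut, and the tool is clear of everything.

```bash
python3 -c "
from station import order
print(order.hand_in())"
```

```text
the job is handed in; nothing more can be done
None
```

I pressed the lid down to its stop so it is latched, then pressed yellow, blue and green fully down one at a time; all four keys are back up, red was not touched, and the job was handed in at about 13.5 s with no verdict returned.

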